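# Expose a photo-cell: stand it on the sample stage and hold the lamp shutter open

### The job

Set the white photo-cell down (do not drop it) on the small raised sample stage in front of the lamp, centred, upright and with its round window squarely facing the lamp, and let go of it. Then, with the gripper's fingers, pull the lamp shutter's upright black grip out against its spring until its pointer stands at the long line on the scale bar, and finish while holding it there: any farther and the shutter starts to close the beam again. Keep the shutter shut until the cell is in place, and leave the bottle, the beaker and the screwdriver where they are.

Things in the scene. Friction and masses are not known exactly. Their poses are not given: they have to be found in the camera images.
- cell: Photo-cell, loose, 0.19 to 0.31 kg: white PTFE block 46 (x) by 40 (y) by 56 mm high, smooth flat sides; round window in a 42 mm steel ring standing 5 mm out of its +y face; 8 mm brass terminal on the -y face; two necks on top, to 73 mm high. Origin: centre of the underside; z up, y out through the window. Stands on the bench, turned up to 50 deg. Best gripped across the x faces, 40 mm up.
- cell_window (a point): Centre of the outer face of the cell's round window: 25 mm along the cell's +y from its origin and 30 mm up. Axes as the cell's.
- stage_top (a point): Top centre of the fixed sample stage: bare flat aluminium plate 40 (x) by 50 mm (y), top 80 mm above the bench, on a 16 mm post on a carrier (64 by 36 mm, 44 mm high) on the lamp's optical rail, 100 to 140 mm in front of the shutter. z up, y along the rail towards the lamp. The cell's origin should end on this point with its axes parallel to these.
- shutter (a joint): How far the shutter slide is pulled out, m: 0 shut (where its spring keeps it), 0.045 with the pointer at the long line (the 40 mm window in the blade is then centred on the 30 mm beam port), 0.065 at the end stop. Spring: about 6 N at 0, 11.5 N at the line, 14 N at the stop. Nothing latches it: it springs shut if let go.
- grip (a point): On the slide: middle of its upright black grip, a vertical cylinder 18 mm across, 54 mm long (118 to 172 mm above the bench); the point is on its axis, 148 mm up. It stands on a steel foot 18 by 14 mm, joined to the blade behind it (+x) by a bar 88 to 104 mm high. Free all round above 118 mm: 45 mm to the shutter casing (top 153 mm high) when shut. Pulling out moves it along -x (axes as mark).
- pointer (a point): On the slide: tip of the small steel pointer at the grip's foot, 16 mm to the -y side of the grip's axis, just above the scale bar, 79 mm above the bench. Axes as mark.
- mark (a point): On the fixed scale bar (aluminium, 40 mm wide, top 78 mm above the bench, under the slide): inner end of the one long heavy line among short 5 mm ticks, where the pointer must stand. z up; x along the slide, which pulls out along -x; y along the rail to the lamp house (grey and blue box 156 mm wide, 192 mm high, from 140 mm on the +y side of the slide). Axes parallel to stage_top's.
- bottle: Bystander, loose: closed amber reagent bottle, 58 mm in diameter, 120 mm high; origin at the centre of its underside. Cell, bottle and beaker may stand in each other's places, centres at least 115 mm apart.
- beaker: Bystander, loose: empty glass beaker, 64 mm in diameter, 75 mm high; origin at the centre of its underside.
- screwdriver: Bystander, loose: screwdriver 170 mm long with a black handle, lying on the bench; origin on its underside near its middle.
Mind the look-alikes: they are no part of the job. Leave any blue look-alike of the cell alone.

How it is judged:
On the way, in this order (a step that is already met when the one before it is completed fails the run):
1. the cell stands let go, upright and centred on the sample stage with its window towards the lamp, the shutter still shut (x of cell in the frame of stage_top between -0.007 and 0.007 m and y of cell in the frame of stage_top between -0.01 and 0.01 m and z of cell in the frame of stage_top between -0.004 and 0.004 m and angle between cell's own z axis and vertical below 0.08 rad and angle between the y axis of cell and the y axis of stage_top, either way round below 0.16 rad and y of cell_window in the frame of stage_top above 0.008 m and contact force between each of the arm, the fingers and cell below 0.2 N and linear speed of cell below 0.02 m/s and value of joint shutter below 0.006 m), for 0.3 s.
2. the shutter is pulled out to the line and held there by the fingers, the cell still in place (x of cell in the frame of stage_top between -0.007 and 0.007 m and y of cell in the frame of stage_top between -0.01 and 0.01 m and z of cell in the frame of stage_top between -0.004 and 0.004 m and angle between cell's own z axis and vertical below 0.08 rad and angle between the y axis of cell and the y axis of stage_top, either way round below 0.16 rad and y of cell_window in the frame of stage_top above 0.008 m and contact force between each of the arm, the fingers and cell below 0.2 N and linear speed of cell below 0.02 m/s and value of joint shutter between 0.04 and 0.05 m and velocity of joint shutter between -0.01 and 0.01 m/s and contact force between the fingers and shutter above 1 N and contact force between each of cell, bottle, beaker, screwdriver and shutter below 0.2 N), for 0.5 s.
At the end, for the whole second after the job is handed in: Fingers hold the slide still, pointer within 5 mm of the line (joint 0.040 to 0.050), nothing loose touching it. Cell on the stage, untouched, at rest, upright (0.08 rad), centred within 7 mm in x and 10 mm in y, seated within 4 mm, square within 0.16 rad, window to the lamp (all of step 2); the arm keeps its last pose, push and grip.
It fails at once if the shutter is opened while the cell is not on the stage (value of joint shutter above 0.012 m and distance between cell and stage_top above 0.02 m).
It fails at once if the cell is dropped or thrown (moves faster than 0.45 m/s without being held) (linear speed of cell above 0.45 m/s and contact force between the fingers and cell below 0.1 N).
It fails at once if the cell is tipped over (angle between cell's own z axis and vertical above 0.7 rad).
It fails at once if the bottle, the beaker or the screwdriver is moved by more than 20 mm or the bottle or beaker tipped (distance of any of bottle, beaker, screwdriver from where it was at the start of the episode above 0.02 m or angle between any of bottle, beaker's own z axis and vertical above 0.3 rad).
It also fails if it takes over 64 s, if anything falls off the work surface, if the arm or the gripper's body presses on something with over 40 N, if the wrist force passes 120 N, or if a joint passes its speed limit or range.

### The arm

A 6-joint arm with a two-finger parallel gripper is mounted at the origin on the work surface. World frame = base frame: x ahead of the robot, y to its left, z up, the work surface at z = 0. Lengths are in m, angles in rad, forces in N, time in s.
With the tool pointing down it reaches from about 0.35 to 0.975 m from the base axis. Payload 7.1 kg.
Tool frame: the origin (TCP) lies midway between the tips of the shut fingers; the grasp point (between the pads) lies 19 mm behind it; z points along the fingers, y is the direction in which the jaws open and shut (so a half turn about z gives the same grasp; the last joint's range is limited). The gripper opens to 88 mm and grips with 3 to 60 N. Pads are 20 mm wide; open, the fingers measure 115 mm over their backs; the gripper's body (75 mm by 178 mm) begins 61 mm behind the grasp point.
Start: joints at [1.179, 0.423, 1.63, -0, 1.089, -0.019], TCP at [0.228, 0.582, 0.223] pointing down, gripper open.
Joint ranges: [-3, 3], [-0.9, 2.11], [0.09, 2.58], [-1.31, 4.45], [0.11, 2.69], [-2.54, 2.54]. Speed limits (rad/s): [2.39, 2.39, 3.01, 3.14, 3.14, 3.14].

### API

Orientations are given as a unit quaternion [w, x, y, z].
In Python, from bench import r gives the robot as it stands.
- The arm moves only by the shell command python3 -m crank 'ROWS' [FORCE]. ROWS is JSON, a list of rows, each an object of numbers: "tx", "ty", "tz": the shift along the world's x, y, z in m; "ax", "ay", "az": the turn, a rotation vector about the world's x, y, z in rad; "jaw": the closure, from 0 (fully open) to 1 (shut). In form: [{"tx": .., "ty": .., "tz": .., "ax": .., "ay": .., "az": .., "jaw": ..}, ...]. A call has 1 to 8 rows; each row shifts and turns the commanded pose from where the row before left it; what a row does not reach is not made up. A row lasts 1/12 s, in which the tool goes at most 41.7 mm and 7.16 degrees, less where a joint would pass 70% of its speed; a pose out of reach is approached as far as the arm can. A call is refused whole if a number of a shift passes 0.0417 or a number of a turn 0.125, either way. A call with a gripper value outside its range is refused whole. The fingers move at their own pace and stop on an object; FORCE is the grip in N (left out, the last holds). Time passes only in rows, so rows that do not move let the fingers close. It gives the time, the measured TCP pose, the force and the opening at its end, in the units of the state.
- r.get_obs(): the state, without advancing time (a new reading comes with each control period).
- r.grab_frame(name): name is "side" or "top" or "wrist"; returns a dict with "image" (384x512x3 uint8, red, green, blue), "z_map" (384x512 float32, m along the optical axis (not along the pixel's ray), 0 where there is no reading), "fx", "fy", "cx", "cy" (pixels), "world_from_camera" (4x4, takes a point from camera to world coordinates). Camera axes: x right, y down, z forward; pixel columns grow to the right and rows downward; lengths in m; the calibration is good to about 2 mm. A picture is of the moment at which its call begins.
- r.close_job(): hands the job in, once; it reports no verdict.
The state is a dict: "clock": time; "qpos": joint angles; "qd": joint speeds; "joint_efforts": joint torques, N m; "eef_pos": TCP position; "tool_rot": TCP orientation; "wrist_force": force on the tool from outside, world axes, zero at the start; "ft_torque": the same for the moment, N m; "grip_width": finger opening in m.
Only numpy, scipy, OpenCV 4.12 (cv2) and the standard library are available. Lean on these libraries where they do the work, as an engineer would, in place of code of your own. Each camera call takes 0.05 s, during which the arm holds its last target.

## Working session

There is one attempt and no reset: what is moved stays moved. The work goes in short steps, Python scripts to look and compute and a shell command to move; the robot and the scene stay as the last step left them, time stands still between calls to the robot, and variables do not carry over. Pictures are saved under pics/ and viewed, and the job is handed in when it is done.

```bash
ls; mkdir -p pics; python3 - <<'E'
from bench import r
import cv2,numpy as np,pickle
print(r.get_obs())
for n in ("side","top","wrist"):
    f=r.grab_frame(n); pickle.dump(f,open(f"pics/{n}0.pkl","wb"))
    cv2.imwrite(f"pics/{n}0.png",f["image"][:,:,::-1])
    print(n,f["fx"],f["fy"],f["cx"],f["cy"]);print(np.round(f["world_from_camera"],3))
E
```

```text
pics
{'clock': 0.0, 'qpos': array([ 1.17899763e+00,  4.23812560e-01,  1.63067424e+00, -1.72651265e-05,
        1.08860302e+00, -1.90258349e-02]), 'qd': array([ 0.00171088, -0.00065372, -0.00094979,  0.00112879,  0.00071855,
        0.00015143]), 'joint_efforts': array([ 8.38277192e-04, -5.44631302e+01, -2.73665947e+01,  6.43760199e-02,
        2.26516742e-02, -1.13534604e-04]), 'eef_pos': array([0.22741053, 0.58157034, 0.22192555]), 'tool_rot': array([-1.45204507e-04,  1.85305140e-01,  9.82680744e-01, -7.34404951e-04]), 'wrist_force': array([0.66063037, 0.6488764 , 0.51195742]), 'ft_torque': array([ 0.04420227, -0.00461624,  0.01807713]), 'grip_width': 0.08801155293528803}
side 432.7532707225585 432.7532707225585 253.51213345029228 187.81698022238413
[[ 0.997 -0.058  0.057  0.408]
 [-0.082 -0.724  0.685 -0.904]
 [ 0.002 -0.687 -0.727  1.052]
 [ 0.     0.     0.     1.   ]]
top 375.66584044110584 375.66584044110584 251.28526442132994 190.12177797697606
[[ 0.027 -0.985  0.169  0.308]
 [-0.999 -0.031 -0.019 -0.055]
 [ 0.024 -0.169 -0.985  1.071]
 [ 0.     0.     0.     1.   ]]
wrist 278.76643314107787 278.76643314107787 256.5501134374873 189.18950678847762
[[ 0.364  0.9    0.238  0.161]
 [ 0.931 -0.352 -0.095  0.608]
 [-0.002  0.257 -0.967  0.384]
 [ 0.     0.     0.     1.   ]]
```

View pics/side0.png

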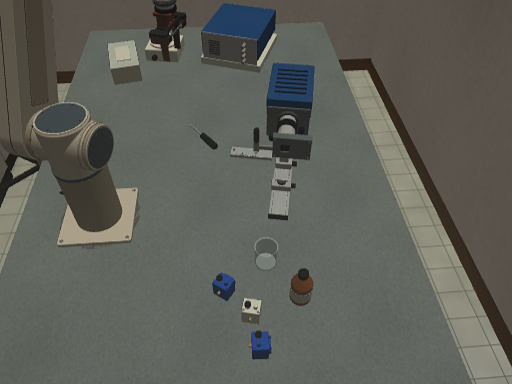

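View pics/top0.png

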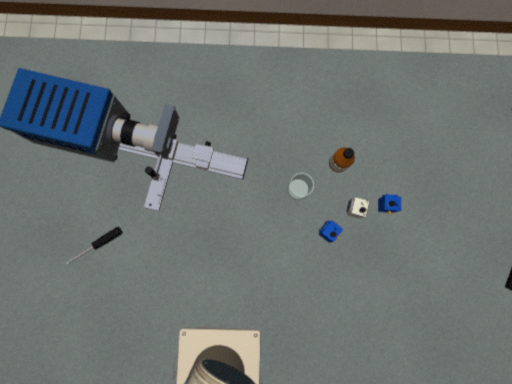

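View pics/wrist0.png

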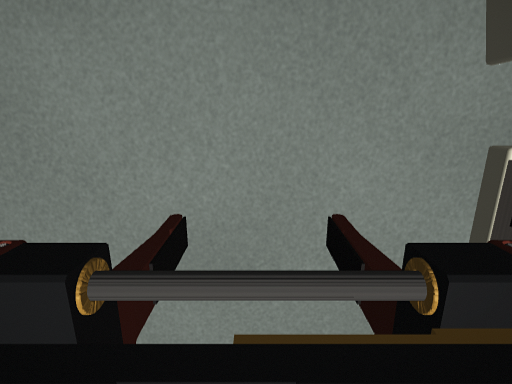

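Side view: the white block is at (252,310), between blue blocks at (224,286) and (261,345). The bottle is at (301,288) and the beaker at (266,252). In the top view the white block is at (359,207), the blue ones at (331,231) and (391,203), the stage near (203,155) and the black grip near (152,172). I'll crop in close next.

```bash
cat > h.py <<'E'
import pickle,cv2,numpy as np
def load(n): return pickle.load(open(f"pics/{n}.pkl","rb"))
def ray(f,u,v):
    T=f["world_from_camera"]; d=T[:3,:3]@np.array([(u-f["cx"])/f["fx"],(v-f["cy"])/f["fy"],1.]); return T[:3,3],d
def onz(f,u,v,z):
    o,d=ray(f,u,v); return o+d*(z-o[2])/d[2]
def dep(f,u,v):
    o,d=ray(f,u,v); return o+d*f["z_map"][int(round(v)),int(round(u))]
def cloud(f):
    h,w=f["z_map"].shape; u,v=np.meshgrid(np.arange(w),np.arange(h))
    T=f["world_from_camera"]; z=f["z_map"]
    P=np.stack([(u-f["cx"])/f["fx"]*z,(v-f["cy"])/f["fy"]*z,z],-1)
    W=P@T[:3,:3].T+T[:3,3]; W[z<=0]=np.nan; return W
def proj(f,p):
    T=f["world_from_camera"]; c=T[:3,:3].T@(np.asarray(p)-T[:3,3]); return c[0]/c[2]*f["fx"]+f["cx"],c[1]/c[2]*f["fy"]+f["cy"]
def crop(f,x0,y0,x1,y1,s): return cv2.resize(f["image"][y0:y1,x0:x1,::-1],None,fx=s,fy=s,interpolation=cv2.INTER_CUBIC)
E
python3 - <<'E'
from h import *
t=load("top0"); s=load("side0")
a=crop(t,320,180,410,255,4.4); b=crop(s,205,265,295,365,3.3)
H=330
im=np.hstack([cv2.resize(a,(400,330)),cv2.resize(b,(300,330))]); 
c=crop(t,110,100,260,215,2.6); d=crop(s,225,100,325,225,2.4)
im2=np.hstack([cv2.resize(c,(460,352)),cv2.resize(d,(300,375))[:352]])
cv2.imwrite("pics/crop1.png",im);cv2.imwrite("pics/crop2.png",im2)
for n,f,p in(("white",t,(357,207)),("stage",t,(203,152)),("grip",t,(152,171)),("white s",s,(252,303)),("stage s",s,(285,172))): print(n,np.round(dep(f,*p),4))
E
```

```text
white [ 0.4452 -0.3656  0.0563]
stage [0.5807 0.06   0.0771]
grip [0.505  0.1729 0.1623]
white s [ 0.4495 -0.3675  0.0594]
stage s [0.5906 0.0731 0.0792]
```

View pics/crop1.png

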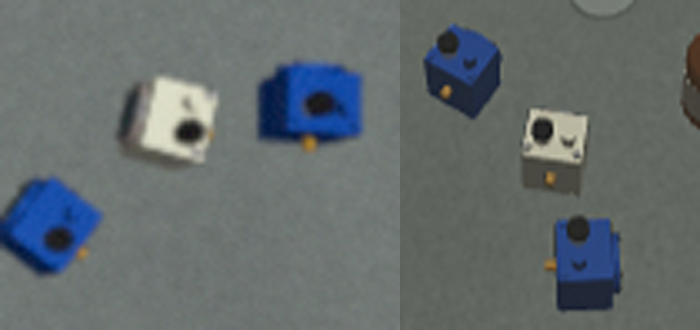

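View pics/crop2.png

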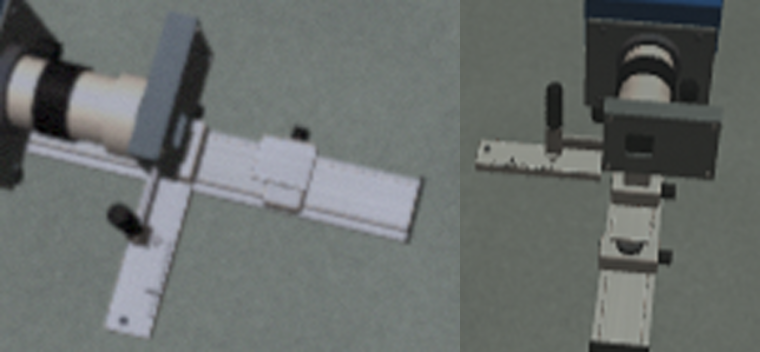

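The only white block sits between two blue look-alikes. Its terminal faces -y and its ring faces +y, towards the lamp. Next: cell, stage and rail directions from masks cast onto planes.

```bash
python3 - <<'E'
from h import *
for n in("top0","side0"):
    f=load(n); W=cloud(f); I=f["image"].astype(int)
    hsv=cv2.cvtColor(f["image"],cv2.COLOR_RGB2HSV)
    # cell top
    m=(abs(W[...,2]-.056)<.006)&(abs(W[...,0]-.447)<.06)&(abs(W[...,1]+.368)<.06)&(hsv[...,2]>150)&(hsv[...,1]<60)
    v,u=np.nonzero(m); P=np.array([onz(f,a,b,.056)[:2] for a,b in zip(u,v)])
    if len(P): print(n,"cell",len(P),"mean",P.mean(0),cv2.minAreaRect((P*1000).astype(np.float32)))
    # stage plate
    m=(abs(W[...,2]-.08)<.004)&(abs(W[...,0]-.585)<.06)&(abs(W[...,1]-.065)<.07)
    v,u=np.nonzero(m); print("stage px",u.min(),u.max(),v.min(),v.max(),len(u))
    P=np.array([onz(f,a,b,.08)[:2] for a,b in zip(u,v)]);print(P.mean(0),cv2.minAreaRect((P*1000).astype(np.float32)))
    # scale bar z .078
    m=(abs(W[...,2]-.078)<.004)&(abs(W[...,0]-.5)<.12)&(W[...,1]>.12)&(W[...,1]<.26)
    v,u=np.nonzero(m)
    P=np.array([onz(f,a,b,.078)[:2] for a,b in zip(u,v)]);print("bar",len(P),P.mean(0),cv2.minAreaRect((P*1000).astype(np.float32)))
    m=(W[...,2]>.115)&(W[...,2]<.176)&(abs(W[...,0]-.5)<.05)&(W[...,1]>.12)&(W[...,1]<.26)&(hsv[...,2]<70)
    print("grip",m.sum(),np.nanmean(W[m],0),np.nanmin(W[m],0),np.nanmax(W[m],0))
    v,u=np.nonzero(m);print(u.min(),u.max(),v.min(),v.max())
    m=(W[...,2]>.14)&(W[...,2]<.156)&(W[...,0]>.5)&(W[...,0]<.75)&(W[...,1]>.05)&(W[...,1]<.25)
    P=W[m][:,:2];print("casing",cv2.minAreaRect((P*1000).astype(np.float32)))
E
```

```text
top0 cell 185 mean [ 0.44727133 -0.37203039] ((446.3536376953125, -373.8624267578125), (40.284610748291016, 44.60053634643555), 75.57970428466797)
stage px 192 213 144 161 251
[0.57718054 0.06086025] ((576.7885131835938, 60.66178512573242), (50.38713455200195, 40.5679817199707), 77.54501342773438)
bar 673 [0.48767022 0.17368507] ((518.2666015625, 168.853759765625), (40.921749114990234, 198.91061401367188), 78.39164733886719)
grip 82 [0.50336331 0.17749183 0.15728091] [0.49629923 0.17162379 0.11626142] [0.51288282 0.18789758 0.17579599]
145 156 167 177
casing ((601.9310913085938, 200.8683319091797), (107.65823364257812, 183.37237548828125), 77.84667205810547)
side0 cell 156 mean [ 0.44878067 -0.37304667] ((446.84393310546875, -372.43701171875), (38.09035873413086, 43.90182876586914), 76.59065246582031)
stage px 275 288 168 180 119
[0.57757574 0.06245486] ((578.2349243164062, 63.258750915527344), (53.97003936767578, 39.456085205078125), 76.6686019897461)
bar 325 [0.49848741 0.17312741] ((519.3543701171875, 169.84750366210938), (50.61496353149414, 201.2736053466797), 78.70674896240234)
grip 80 [0.50579409 0.17652953 0.14902454] [0.4989625  0.17115848 0.11796089] [0.51266692 0.18650082 0.17582291]
254 258 128 144
casing ((600.254638671875, 199.88612365722656), (105.65564727783203, 183.4707794189453), 79.084228515625)
```

```bash
python3 - <<'E'
from h import *
f=load("top0");W=cloud(f);s=load("side0");V=cloud(s)
hs=cv2.cvtColor(f["image"],cv2.COLOR_RGB2HSV)
for n,u,v in(("bottle",348,153),("bottleb",342,161)): print(n,dep(f,u,v))
m=(W[...,2]>.02)&(W[...,1]<-.15)&(W[...,1]>-.6)&(W[...,0]>.3)&(W[...,0]<.7)
k,l,st,c=cv2.connectedComponentsWithStats(m.astype(np.uint8))
for i in range(1,k):
    if st[i,4]>20: P=W[l==i]; print("top",c[i].round(),st[i,4],P.min(0).round(3),P.max(0).round(3))
m=(V[...,2]>.02)&(V[...,1]<-.15)&(V[...,1]>-.6)&(V[...,0]>.3)&(V[...,0]<.7)
k,l,st,c=cv2.connectedComponentsWithStats(m.astype(np.uint8))
for i in range(1,k):
    if st[i,4]>20: P=V[l==i]; print("side",c[i].round(),st[i,4],P.min(0).round(3),P.max(0).round(3))
th=np.radians(-14);ex=np.array([np.cos(th),np.sin(th)]);ey=np.array([-ex[1],ex[0]])
for p in((.57,-.33),): d=np.array(p)-(.4465,-.373);print(d@ex,d@ey)
E
```

```text
bottle [ 0.57949693 -0.32569884  0.11846381]
bottleb [ 0.56514385 -0.31753918  0.08832257]
top [342. 159.] 463 [ 0.55  -0.355  0.02 ] [ 0.606 -0.3    0.122]
top [301. 185.] 286 [ 0.467 -0.242  0.02 ] [ 0.532 -0.178  0.078]
top [391. 204.] 357 [ 0.431 -0.49   0.02 ] [ 0.486 -0.441  0.077]
top [358. 208.] 349 [ 0.419 -0.4    0.02 ] [ 0.471 -0.346  0.077]
top [331. 231.] 335 [ 0.348 -0.324  0.02 ] [ 0.407 -0.266  0.076]
side [266. 251.] 542 [ 0.468 -0.243  0.02 ] [ 0.532 -0.176  0.081]
side [301. 286.] 625 [ 0.552 -0.357  0.021] [ 0.608 -0.306  0.125]
side [223. 284.] 407 [ 0.349 -0.326  0.021] [ 0.41  -0.266  0.078]
side [251. 309.] 410 [ 0.42  -0.401  0.02 ] [ 0.473 -0.349  0.077]
side [260. 343.] 477 [ 0.433 -0.488  0.02 ] [ 0.486 -0.44   0.079]
0.1094288806842998 0.07160007033642679
```

Everything agrees:
- Cell at (0.4465, -0.373), yaw about -14°.
- Stage at (0.577, 0.0615), axes yawed about -12°.
- Bottle at (0.579, -0.328), beaker at (0.50, -0.21), so there is room to grip.

Now moving above the cell.

```bash
python3 -m crank '[{"tx":0.02,"ty":-0.036,"az":-0.06,"jaw":0},{"tx":0.02,"ty":-0.036,"az":-0.06,"jaw":0},{"tx":0.02,"ty":-0.036,"az":-0.06,"jaw":0},{"tx":0.02,"ty":-0.036,"az":-0.06,"jaw":0},{"tx":0.02,"ty":-0.036,"az":-0.06,"jaw":0},{"tx":0.02,"ty":-0.036,"az":-0.06,"jaw":0},{"tx":0.02,"ty":-0.036,"az":-0.06,"jaw":0},{"tx":0.02,"ty":-0.036,"az":-0.06,"jaw":0}]' 25
```

```text
invalid input at $[0]: expected keys tx, ty, tz, ax, ay, az, jaw
```

```bash
python3 -m crank '[{"tx":0.02,"ty":-0.036,"tz":0,"ax":0,"ay":0,"az":-0.06,"jaw":0},{"tx":0.02,"ty":-0.036,"tz":0,"ax":0,"ay":0,"az":-0.06,"jaw":0},{"tx":0.02,"ty":-0.036,"tz":0,"ax":0,"ay":0,"az":-0.06,"jaw":0},{"tx":0.02,"ty":-0.036,"tz":0,"ax":0,"ay":0,"az":-0.06,"jaw":0},{"tx":0.02,"ty":-0.036,"tz":0,"ax":0,"ay":0,"az":-0.06,"jaw":0},{"tx":0.02,"ty":-0.036,"tz":0,"ax":0,"ay":0,"az":-0.06,"jaw":0},{"tx":0.02,"ty":-0.036,"tz":0,"ax":0,"ay":0,"az":-0.06,"jaw":0},{"tx":0.02,"ty":-0.036,"tz":0,"ax":0,"ay":0,"az":-0.06,"jaw":0}]' 25
```

```text
clock: 0.82
eef_pos: [0.388, 0.2922, 0.2227]
tool_rot: [0.0, 0.415, 0.91, 0.0]
wrist_force: [0.9, 0.2, 0.4]
grip_width: 0.0879
```

```bash
python3 -m crank '[{"tx":0,"ty":-0.041,"tz":0,"ax":0,"ay":0,"az":-0.06,"jaw":0},{"tx":0,"ty":-0.041,"tz":0,"ax":0,"ay":0,"az":-0.06,"jaw":0},{"tx":0,"ty":-0.041,"tz":0,"ax":0,"ay":0,"az":-0.06,"jaw":0},{"tx":0,"ty":-0.041,"tz":0,"ax":0,"ay":0,"az":-0.06,"jaw":0},{"tx":0,"ty":-0.041,"tz":0,"ax":0,"ay":0,"az":-0.06,"jaw":0},{"tx":0,"ty":-0.041,"tz":0,"ax":0,"ay":0,"az":-0.06,"jaw":0},{"tx":0,"ty":-0.041,"tz":0,"ax":0,"ay":0,"az":-0.06,"jaw":0},{"tx":0,"ty":-0.041,"tz":0,"ax":0,"ay":0,"az":-0.06,"jaw":0}]' 25
python3 -m crank '[{"tx":0.007,"ty":-0.041,"tz":0,"ax":0,"ay":0,"az":-0.06,"jaw":0},{"tx":0.007,"ty":-0.041,"tz":0,"ax":0,"ay":0,"az":-0.06,"jaw":0},{"tx":0.007,"ty":-0.041,"tz":0,"ax":0,"ay":0,"az":-0.06,"jaw":0},{"tx":0.007,"ty":-0.041,"tz":0,"ax":0,"ay":0,"az":-0.06,"jaw":0},{"tx":0.007,"ty":-0.041,"tz":0,"ax":0,"ay":0,"az":-0.06,"jaw":0},{"tx":0.007,"ty":-0.041,"tz":0,"ax":0,"ay":0,"az":-0.06,"jaw":0},{"tx":0.007,"ty":-0.041,"tz":0,"ax":0,"ay":0,"az":-0.06,"jaw":0},{"tx":0.007,"ty":-0.041,"tz":0,"ax":0,"ay":0,"az":-0.06,"jaw":0}]' 25
python3 -m crank '[{"tx":0.003,"ty":-0.012,"tz":0,"ax":0,"ay":0,"az":0,"jaw":0},{"tx":0,"ty":0,"tz":0,"ax":0,"ay":0,"az":0,"jaw":0}]' 25
cat >> h.py <<'E'
def snap(names,tag):
    from bench import r
    o=r.get_obs(); R=quat(o["tool_rot"]); print(round(o["clock"],2),o["eef_pos"].round(4),"tooly",np.degrees(np.arctan2(R[1,1],R[0,1])).round(2),"zdown",R[:,2].round(4),"w",round(o["grip_width"],4),"F",o["wrist_force"].round(2))
    for n in names:
        f=r.grab_frame(n); pickle.dump(f,open(f"pics/{n}{tag}.pkl","wb")); cv2.imwrite(f"pics/{n}{tag}.png",f["image"][:,:,::-1])
def quat(q):
    from scipy.spatial.transform import Rotation as A
    return A.from_quat([q[1],q[2],q[3],q[0]]).as_matrix()
E
python3 -c "
from h import *
snap(['wrist'],'1')"
```

```text
clock: 1.48
eef_pos: [0.387, -0.0358, 0.2228]
tool_rot: [0.0, 0.619, 0.785, 0.0]
wrist_force: [0.7, 0.6, 0.6]
grip_width: 0.0879
clock: 2.15
eef_pos: [0.4433, -0.3641, 0.2224]
tool_rot: [-0.0, 0.788, 0.615, -0.0]
wrist_force: [0.1, 0.0, 0.4]
grip_width: 0.0879
clock: 2.32
eef_pos: [0.4468, -0.3768, 0.2222]
tool_rot: [0.0, 0.788, 0.616, -0.0]
wrist_force: [0.1, 0.2, -0.4]
grip_width: 0.0879
2.32 [ 0.4468 -0.3768  0.2222] tooly -14.0 zdown [ 4.e-04 -5.e-04 -1.e+00] w 0.0879 F [ 0.09  0.22 -0.39]
```

View pics/wrist1.png

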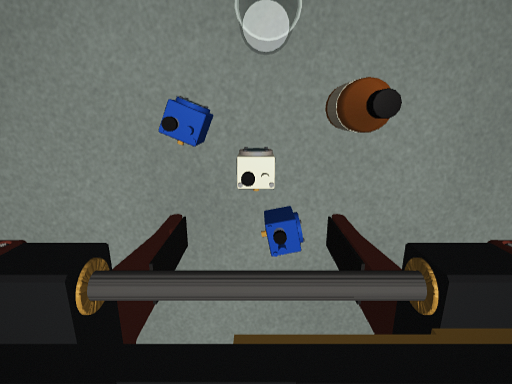

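The wrist view shows the white cell at (256,170), square to the jaws, with its window ring at the far side (256,150) and its terminal at (257,190). I'll refine its position from this close view.

```bash
python3 - <<'E'
from h import *
f=load("wrist1");W=cloud(f)
hs=cv2.cvtColor(f["image"],cv2.COLOR_RGB2HSV)
m=(abs(W[...,2]-.056)<.006)&(W[...,0]>.4)&(W[...,0]<.5)&(W[...,1]>-.41)&(W[...,1]<-.33)
v,u=np.nonzero(m); P=np.array([onz(f,a,b,.056)[:2] for a,b in zip(u,v)],np.float32)
print(len(P),cv2.minAreaRect(P*1000))
m2=m&(hs[...,2]>150)&(hs[...,1]<70)
v,u=np.nonzero(m2); P=np.array([onz(f,a,b,.056)[:2] for a,b in zip(u,v)],np.float32)
print(len(P),cv2.minAreaRect(P*1000))
c=f["image"][135:205,220:295,::-1]; cv2.imwrite("pics/crop3.png",cv2.resize(c,None,fx=7,fy=7,interpolation=cv2.INTER_CUBIC))
E
```

```text
1052 ((445.9822692871094, -370.1742248535156), (43.81911087036133, 45.03855514526367), 75.98402404785156)
975 ((445.850830078125, -370.7484130859375), (42.64139938354492, 45.015625), 75.98406982421875)
```

View pics/crop3.png

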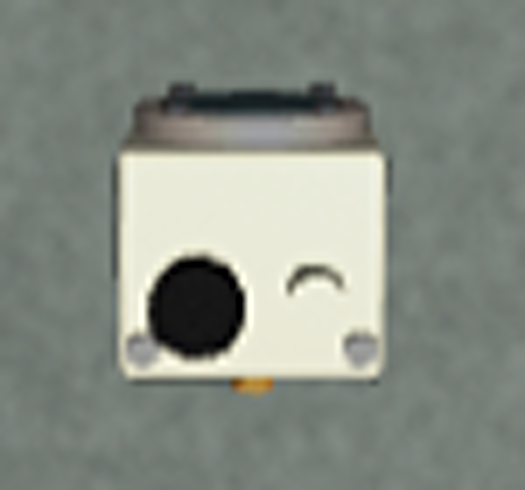

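```bash
python3 - <<'E'
from h import *
f=load("wrist1")
c=[onz(f,220+a/7-.43,135+b/7-.43,.056)[:2] for a,b in((118,150),(386,150),(386,380),(118,380))]
c=np.array(c);m=c.mean(0);print(c.round(4),m, np.linalg.norm(c[1]-c[0]),np.linalg.norm(c[2]-c[1]),np.degrees(np.arctan2(*(c[1]-c[0])[::-1])))
from bench import r
d=m-r.get_obs()["eef_pos"][:2];print("to go",d)
E
```

```text
[[ 0.4283 -0.3481]
 [ 0.4722 -0.359 ]
 [ 0.4631 -0.3982]
 [ 0.4179 -0.3868]] [ 0.44539102 -0.37301614] 0.04523691446530371 0.04017944653159595 -14.018673232275317
to go [-0.00080474  0.00144011]
```

Measured: cell centre (0.4455, -0.373), yaw -14.0°, and the tool is at -14.0°. Descending to the grasp and closing.

```bash
python3 -m crank '[{"tx":-0.0007,"ty":0.0014,"tz":-0.02,"ax":0,"ay":0,"az":0,"jaw":0},{"tx":0,"ty":0,"tz":-0.035,"ax":0,"ay":0,"az":0,"jaw":0},{"tx":0,"ty":0,"tz":-0.035,"ax":0,"ay":0,"az":0,"jaw":0},{"tx":0,"ty":0,"tz":-0.035,"ax":0,"ay":0,"az":0,"jaw":0},{"tx":0,"ty":0,"tz":-0.035,"ax":0,"ay":0,"az":0,"jaw":0},{"tx":0,"ty":0,"tz":-0.025,"ax":0,"ay":0,"az":0,"jaw":0},{"tx":0,"ty":0,"tz":-0.015,"ax":0,"ay":0,"az":0,"jaw":0},{"tx":0,"ty":0,"tz":0,"ax":0,"ay":0,"az":0,"jaw":0}]' 25
python3 -m crank '[{"tx":0,"ty":0,"tz":0,"ax":0,"ay":0,"az":0,"jaw":0.3},{"tx":0,"ty":0,"tz":0,"ax":0,"ay":0,"az":0,"jaw":0.4},{"tx":0,"ty":0,"tz":0,"ax":0,"ay":0,"az":0,"jaw":0.5},{"tx":0,"ty":0,"tz":0,"ax":0,"ay":0,"az":0,"jaw":0.7},{"tx":0,"ty":0,"tz":0,"ax":0,"ay":0,"az":0,"jaw":1},{"tx":0,"ty":0,"tz":0,"ax":0,"ay":0,"az":0,"jaw":1},{"tx":0,"ty":0,"tz":0,"ax":0,"ay":0,"az":0,"jaw":1},{"tx":0,"ty":0,"tz":0,"ax":0,"ay":0,"az":0,"jaw":1}]' 25
```

```text
clock: 3.03
eef_pos: [0.4437, -0.3685, 0.0196]
tool_rot: [-0.004, 0.787, 0.617, -0.001]
wrist_force: [-0.0, 0.8, -0.5]
grip_width: 0.0882
clock: 3.7
eef_pos: [0.4462, -0.3728, 0.0232]
tool_rot: [0.0, 0.787, 0.617, 0.0]
wrist_force: [0.5, 0.4, 6.3]
grip_width: 0.0454
```

The grip reads 45.4 mm, as expected for the 46 mm faces. Lifting, then taking a look.

```bash
python3 -m crank '[{"tx":0,"ty":0,"tz":0.008,"ax":0,"ay":0,"az":0,"jaw":1},{"tx":0,"ty":0,"tz":0.02,"ax":0,"ay":0,"az":0,"jaw":1},{"tx":0,"ty":0,"tz":0.03,"ax":0,"ay":0,"az":0,"jaw":1},{"tx":0,"ty":0,"tz":0.03,"ax":0,"ay":0,"az":0,"jaw":1},{"tx":0,"ty":0,"tz":0.03,"ax":0,"ay":0,"az":0,"jaw":1},{"tx":0,"ty":0,"tz":0.03,"ax":0,"ay":0,"az":0,"jaw":1},{"tx":0,"ty":0,"tz":0.02,"ax":0,"ay":0,"az":0,"jaw":1},{"tx":0,"ty":0,"tz":0,"ax":0,"ay":0,"az":0,"jaw":1}]' 35
python3 -c "
from h import *
snap(['wrist','side'],'2')
a=cv2.imread('pics/wrist2.png');b=crop(load('side2'),180,180,350,370,2)
cv2.imwrite('pics/c4.png',np.hstack([cv2.resize(a,(440,330)),cv2.resize(b,(300,330))]))"
```

```text
clock: 4.37
eef_pos: [0.4476, -0.3741, 0.1953]
tool_rot: [0.004, 0.787, 0.617, 0.001]
wrist_force: [0.6, -0.3, -2.5]
grip_width: 0.0458
4.37 [ 0.4476 -0.3741  0.1953] tooly -13.87 zdown [ 0.0055 -0.0048 -1.    ] w 0.0458 F [ 0.64 -0.35 -2.51]
```

View pics/c4.png

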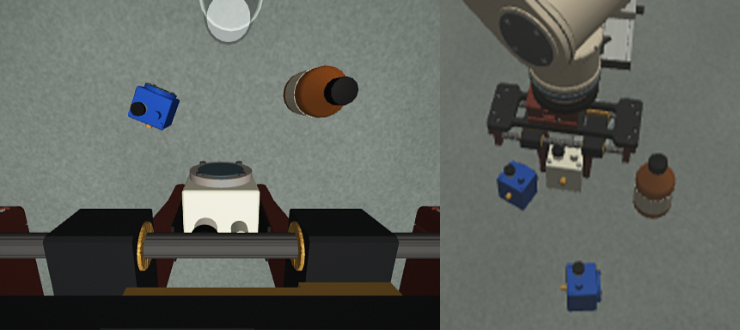

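The cell is held upright, weight about 2.5 N. I'll carry it to 100 mm short of the stage along the rail and look at the stage from close up.

```bash
python3 -m crank '[{"tx":0.006,"ty":0.018,"tz":0,"ax":0,"ay":0,"az":0.004,"jaw":1},{"tx":0.0126,"ty":0.038,"tz":0,"ax":0,"ay":0,"az":0.004,"jaw":1},{"tx":0.0126,"ty":0.038,"tz":0,"ax":0,"ay":0,"az":0.004,"jaw":1},{"tx":0.0126,"ty":0.038,"tz":0,"ax":0,"ay":0,"az":0.004,"jaw":1},{"tx":0.0126,"ty":0.038,"tz":0,"ax":0,"ay":0,"az":0.004,"jaw":1},{"tx":0.0126,"ty":0.038,"tz":0,"ax":0,"ay":0,"az":0.004,"jaw":1},{"tx":0.0126,"ty":0.038,"tz":0,"ax":0,"ay":0,"az":0.004,"jaw":1},{"tx":0.0126,"ty":0.038,"tz":0,"ax":0,"ay":0,"az":0.004,"jaw":1}]' 35
python3 -m crank '[{"tx":0.0126,"ty":0.038,"tz":0,"ax":0,"ay":0,"az":0.004,"jaw":1},{"tx":0.004,"ty":0.014,"tz":0,"ax":0,"ay":0,"az":0,"jaw":1},{"tx":0,"ty":0,"tz":0,"ax":0,"ay":0,"az":0,"jaw":1},{"tx":0,"ty":0,"tz":0,"ax":0,"ay":0,"az":0,"jaw":1},{"tx":0,"ty":0,"tz":0,"ax":0,"ay":0,"az":0,"jaw":1}]' 35
python3 -c "
from h import *
snap(['wrist','side'],'3')"
```

```text
clock: 5.13
eef_pos: [0.5387, -0.0864, 0.1881]
tool_rot: [-0.002, 0.777, 0.629, -0.001]
wrist_force: [0.0, -1.1, -3.4]
grip_width: 0.0458
clock: 5.55
eef_pos: [0.5554, -0.037, 0.189]
tool_rot: [-0.001, 0.776, 0.631, -0.001]
wrist_force: [-0.4, 0.4, -2.4]
grip_width: 0.0456
5.55 [ 0.5554 -0.037   0.189 ] tooly -11.8 zdown [-3.2e-03 -1.0e-04 -1.0e+00] w 0.0456 F [-0.4   0.36 -2.39]
```

View pics/wrist3.png

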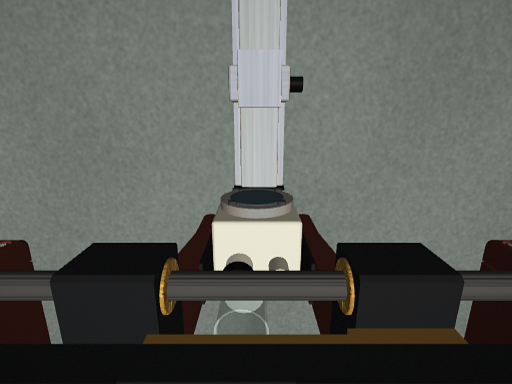

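The stage plate is at about (238..281, 49..107), squarely ahead of the cell and on the rail line. Measuring it, and where the held cell sits.

```bash
python3 - <<'E'
from h import *
f=load("wrist3");W=cloud(f);hs=cv2.cvtColor(f["image"],cv2.COLOR_RGB2HSV)
m=(abs(W[...,2]-.08)<.006)&(W[...,0]>.53)&(W[...,0]<.63)&(W[...,1]>0.02)&(W[...,1]<.11)
m=cv2.morphologyEx(m.astype(np.uint8),cv2.MORPH_OPEN,np.ones((5,5)))
v,u=np.nonzero(m); P=np.array([onz(f,a,b,.08)[:2] for a,b in zip(u,v)],np.float32)
print(u.min(),u.max(),v.min(),v.max(),len(P),P.mean(0),cv2.minAreaRect(P*1000),W[m>0][:,2].mean())
# held cell: white
m=(hs[...,2]>150)&(hs[...,1]<70);m[:195]=0;m[265:]=0;m[:,:200]=0;m[:,310:]=0
v,u=np.nonzero(m);print("cell",u.min(),u.max(),v.min(),v.max())
c=np.hstack([cv2.resize(f["image"][40:120,215:305,::-1],None,fx=4.4,fy=4.4,interpolation=cv2.INTER_CUBIC),cv2.resize(f["image"][185:275,205:305,::-1],(391,352),interpolation=cv2.INTER_CUBIC)])
cv2.imwrite("pics/c5.png",c)
zz=f["z_map"][240,258];print("celltop",dep(f,250,235),dep(f,270,235),dep(f,225,245),dep(f,290,245))
mm=m&(abs(W[...,2]-dep(f,250,235)[2])<.004)
v,u=np.nonzero(mm);zt=np.nanmedian(W[mm][:,2]);P=W[mm][:,:2].astype(np.float32);print(zt,cv2.minAreaRect(P*1000))
A=np.c_[W[mm][:,:2],np.ones(mm.sum())];print("plane",np.linalg.lstsq(A,W[mm][:,2],rcond=None)[0])
E
```

```text
237 281 49 107 2544 [0.57738864 0.06356268] ((577.1973876953125, 62.8209228515625), (49.391807556152344, 39.78043746948242), 78.17471313476562) 0.08013606086830569
cell 212 301 206 264
celltop [ 0.55378775 -0.02428977  0.22155955] [ 0.56364571 -0.0263      0.22163319] [ 0.54035256 -0.02673214  0.22234484] [ 0.57252869 -0.03374594  0.22165718]
0.22187786388797354 ((556.5590209960938, -27.173364639282227), (28.717111587524414, 45.335025787353516), 78.157958984375)
plane [-0.00760847 -0.01928774  0.22554074]
```

View pics/c5.png

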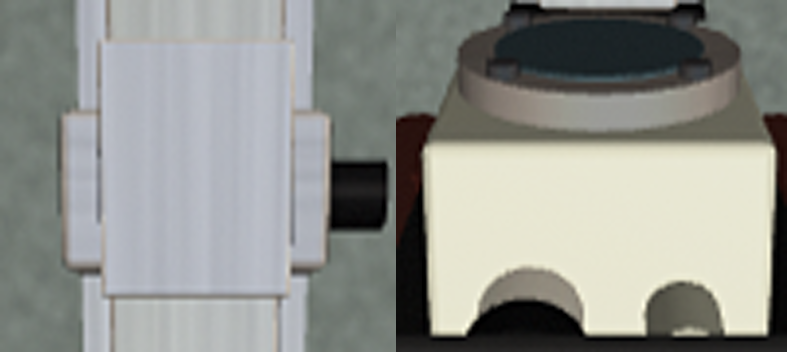

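```bash
python3 - <<'E'
from h import *
f=load("wrist3")
a=onz(f,212.4,221.7,.2219);b=onz(f,301.5,221.7,.2219);m=(a+b)/2
ang=np.arctan2(b[1]-a[1],b[0]-a[0]);ey=np.array([-np.sin(ang),np.cos(ang)])
c=m[:2]-.02*ey;print(np.linalg.norm(a-b),np.degrees(ang),"cell centre",c)
from bench import r
o=r.get_obs();print(o["eef_pos"],"offset",c-o["eef_pos"][:2],"togo",np.array([.5773,.063])-c)
E
```

```text
0.04413298907715909 -11.727964346663164 cell centre [ 0.55462372 -0.03744595]
[ 0.55585469 -0.03765965  0.18977666] offset [-0.00123097  0.00021369] togo [0.02267628 0.10044595]
```

To go: (+0.022, +0.1005), then straight down about 86 mm.

```bash
python3 -m crank '[{"tx":0.0045,"ty":0.0205,"tz":0,"ax":0,"ay":0,"az":0,"jaw":1},{"tx":0.0045,"ty":0.02,"tz":0,"ax":0,"ay":0,"az":0,"jaw":1},{"tx":0.0045,"ty":0.02,"tz":0,"ax":0,"ay":0,"az":0,"jaw":1},{"tx":0.0045,"ty":0.02,"tz":0,"ax":0,"ay":0,"az":0,"jaw":1},{"tx":0.0045,"ty":0.02,"tz":0,"ax":0,"ay":0,"az":0,"jaw":1},{"tx":0,"ty":0,"tz":-0.02,"ax":0,"ay":0,"az":0,"jaw":1},{"tx":0,"ty":0,"tz":-0.02,"ax":0,"ay":0,"az":0,"jaw":1},{"tx":0,"ty":0,"tz":-0.02,"ax":0,"ay":0,"az":0,"jaw":1}]' 35
python3 -m crank '[{"tx":0,"ty":0,"tz":-0.012,"ax":0,"ay":0,"az":0,"jaw":1},{"tx":0,"ty":0,"tz":-0.004,"ax":0,"ay":0,"az":0,"jaw":1},{"tx":0,"ty":0,"tz":0,"ax":0,"ay":0,"az":0,"jaw":1},{"tx":0,"ty":0,"tz":0,"ax":0,"ay":0,"az":0,"jaw":1},{"tx":0,"ty":0,"tz":0,"ax":0,"ay":0,"az":0,"jaw":1}]' 35
python3 -c "
from h import *
snap(['wrist','side','top'],'4')
a=cv2.imread('pics/wrist4.png');b=crop(load('side4'),210,80,350,230,2);c=crop(load('top4'),140,90,260,210,2)
cv2.imwrite('pics/c6.png',np.hstack([cv2.resize(a,(440,330)),cv2.resize(b,(300,330))]))"
```

```text
clock: 6.32
eef_pos: [0.5794, 0.0631, 0.1302]
tool_rot: [0.0, 0.776, 0.63, 0.0]
wrist_force: [0.1, -0.4, -2.1]
grip_width: 0.0455
clock: 6.73
eef_pos: [0.5801, 0.0637, 0.1158]
tool_rot: [0.001, 0.776, 0.63, 0.001]
wrist_force: [1.0, -0.5, -1.7]
grip_width: 0.0459
6.73 [0.5801 0.0637 0.1158] tooly -11.83 zdown [ 1.9e-03  2.0e-04 -1.0e+00] w 0.0459 F [ 1.01 -0.53 -1.71]
```

View pics/c6.png

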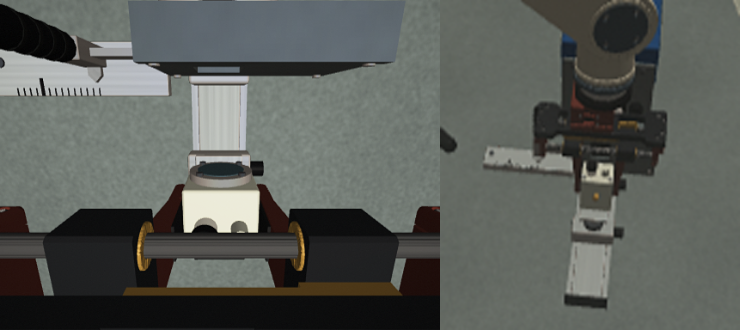

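The cell hangs over the stage with its window towards the casing. The scale with its long line is visible at the left of the wrist view. Checking the cell's centre again before lowering.

```bash
python3 - <<'E'
from h import *
f=load("wrist4")
W=cloud(f);print(dep(f,250,235)[2])
zt=np.nanmedian([dep(f,x,235)[2] for x in range(225,290,4)]);print("top z",zt,"underside",zt-.056)
a=onz(f,212.4,221.7,zt);b=onz(f,301.5,221.7,zt);m=(a+b)/2
ang=np.arctan2(b[1]-a[1],b[0]-a[0]);ey=np.array([-np.sin(ang),np.cos(ang)])
print("cell",m[:2]-.02*ey,np.degrees(ang))
cv2.imwrite("pics/c7.png",crop(f,200,190,310,270,6))
from bench import r
import time
print(r.get_obs()["eef_pos"])
E
```

```text
0.1487032306831923
top z 0.14874357752314415 underside 0.09274357752314416
cell [0.5791171 0.0633029] -11.871795028915617
[0.57983508 0.06394266 0.11566019]
```

View pics/c7.png

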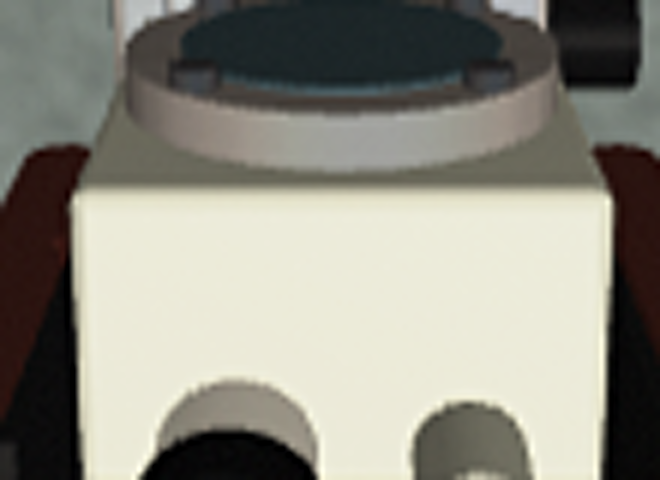

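The cell is at (0.579, 0.0633) against the stage at (0.5773, 0.063), underside at 0.0927. I'll shift -1.7 mm in x and lower it.

```bash
python3 -m crank '[{"tx":-0.0017,"ty":-0.0003,"tz":-0.004,"ax":0,"ay":0,"az":0,"jaw":1},{"tx":0,"ty":0,"tz":-0.004,"ax":0,"ay":0,"az":0,"jaw":1},{"tx":0,"ty":0,"tz":-0.002,"ax":0,"ay":0,"az":0,"jaw":1},{"tx":0,"ty":0,"tz":-0.001,"ax":0,"ay":0,"az":0,"jaw":1},{"tx":0,"ty":0,"tz":0,"ax":0,"ay":0,"az":0,"jaw":1},{"tx":0,"ty":0,"tz":0,"ax":0,"ay":0,"az":0,"jaw":1}]' 35
python3 -m crank '[{"tx":0,"ty":0,"tz":-0.001,"ax":0,"ay":0,"az":0,"jaw":1},{"tx":0,"ty":0,"tz":0,"ax":0,"ay":0,"az":0,"jaw":1},{"tx":0,"ty":0,"tz":0,"ax":0,"ay":0,"az":0,"jaw":1}]' 35
```

```text
clock: 7.38
eef_pos: [0.5775, 0.0637, 0.1036]
tool_rot: [-0.0, 0.776, 0.631, -0.0]
wrist_force: [0.5, -0.5, -3.4]
grip_width: 0.0459
clock: 7.63
eef_pos: [0.5777, 0.0637, 0.1032]
tool_rot: [0.0, 0.776, 0.631, 0.0]
wrist_force: [-2.6, 0.8, 5.6]
grip_width: 0.0456
```

Contact: the vertical force went from -3.4 to +5.6 N at TCP 0.1032. Opening the fingers gently.

```bash
python3 -m crank '[{"tx":0,"ty":0,"tz":0,"ax":0,"ay":0,"az":0,"jaw":0.48},{"tx":0,"ty":0,"tz":0,"ax":0,"ay":0,"az":0,"jaw":0.44},{"tx":0,"ty":0,"tz":0,"ax":0,"ay":0,"az":0,"jaw":0.38},{"tx":0,"ty":0,"tz":0,"ax":0,"ay":0,"az":0,"jaw":0.3},{"tx":0,"ty":0,"tz":0,"ax":0,"ay":0,"az":0,"jaw":0.15},{"tx":0,"ty":0,"tz":0,"ax":0,"ay":0,"az":0,"jaw":0},{"tx":0,"ty":0,"tz":0,"ax":0,"ay":0,"az":0,"jaw":0},{"tx":0,"ty":0,"tz":0,"ax":0,"ay":0,"az":0,"jaw":0}]' 10
python3 -m crank '[{"tx":0,"ty":0,"tz":0.01,"ax":0,"ay":0,"az":0,"jaw":0},{"tx":0,"ty":0,"tz":0.02,"ax":0,"ay":0,"az":0,"jaw":0},{"tx":0,"ty":0,"tz":0.03,"ax":0,"ay":0,"az":0,"jaw":0},{"tx":0,"ty":0,"tz":0.03,"ax":0,"ay":0,"az":0,"jaw":0},{"tx":0,"ty":0,"tz":0.03,"ax":0,"ay":0,"az":0,"jaw":0},{"tx":0,"ty":0,"tz":0.01,"ax":0,"ay":0,"az":0,"jaw":0}]' 10
python3 -c "
from h import *
snap(['wrist','side','top'],'5')"
```

```text
clock: 8.3
eef_pos: [0.5775, 0.0637, 0.1026]
tool_rot: [-0.0, 0.776, 0.631, -0.0]
wrist_force: [-0.3, -0.1, 0.6]
grip_width: 0.0842
clock: 8.8
eef_pos: [0.5797, 0.0639, 0.2379]
tool_rot: [0.002, 0.776, 0.631, 0.003]
wrist_force: [0.6, 0.3, 0.4]
grip_width: 0.0879
8.8 [0.5797 0.0639 0.2379] tooly -11.8 zdown [ 7.e-03  6.e-04 -1.e+00] w 0.0879 F [0.6  0.25 0.39]
```

View pics/wrist5.png

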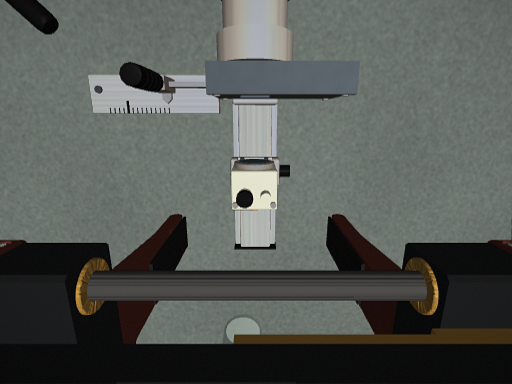

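The cell stands on the stage at (254,186), the grip top is at (133,73), the long line at (128,107) and the pointer near (168,100). Measuring all of these.

```bash
python3 - <<'E'
from h import *
f=load("wrist5");W=cloud(f);hs=cv2.cvtColor(f["image"],cv2.COLOR_RGB2HSV)
m=(hs[...,2]>150)&(hs[...,1]<70)&(abs(W[...,2]-.136)<.006);m[:150]=0;m[225:]=0;m[:,:220]=0;m[:,290:]=0
v,u=np.nonzero(m);print("top z",np.median(W[m][:,2]),u.min(),u.max(),v.min(),v.max())
P=np.array([onz(f,a,b,.136)[:2] for a,b in zip(u,v)],np.float32);print(cv2.minAreaRect(P*1000))
A=np.c_[W[m][:,:2],np.ones(m.sum())];print("plane",np.linalg.lstsq(A,W[m][:,2],rcond=None)[0])
g=(W[...,2]>.118)&(W[...,2]<.18)&(hs[...,2]<80)&(W[...,1]>.13)&(W[...,1]<.23)&(W[...,0]>.42)&(W[...,0]<.56)
v,u=np.nonzero(g);print("grip px",u.min(),u.max(),v.min(),v.max(),W[g].min(0),W[g].max(0))
t=g&(abs(W[...,2]-.172)<.004);v,u=np.nonzero(t);print("grip top",len(u),W[t].mean(0),[cv2.minAreaRect((W[t][:,:2]*1000).astype(np.float32))])
cv2.imwrite("pics/c8.png",np.vstack([crop(f,80,55,230,120,5),cv2.resize(crop(f,215,145,305,220,3),(270,225)).repeat(1,0) if 0 else np.zeros((5,750,3),np.uint8)]))
cv2.imwrite("pics/c9.png",crop(f,215,145,305,220,7))
E
```

```text
top z 0.13617217428593412 231 277 165 209
((577.1472778320312, 66.50740051269531), (44.467159271240234, 45.073062896728516), 78.0649642944336)
plane [-0.00604963 -0.01844099  0.1408962 ]
grip px 119 213 62 95 [0.49660079 0.15889279 0.11859311] [0.55789484 0.19086077 0.17387802]
grip top 464 [0.50629593 0.18194091 0.17185293] [((505.95135498046875, 182.25852966308594), (16.81031036376953, 17.327617645263672), 32.37297821044922)]
```

View pics/c8.png

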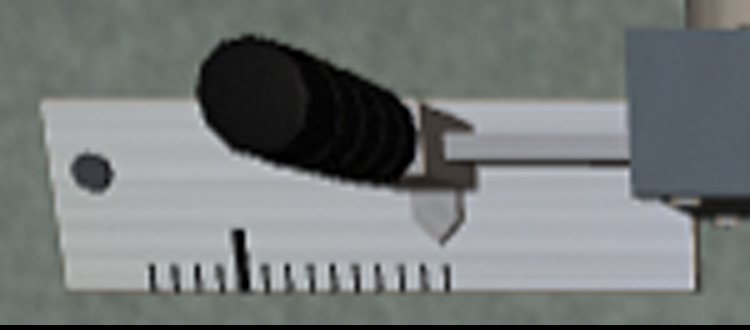

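View pics/c9.png

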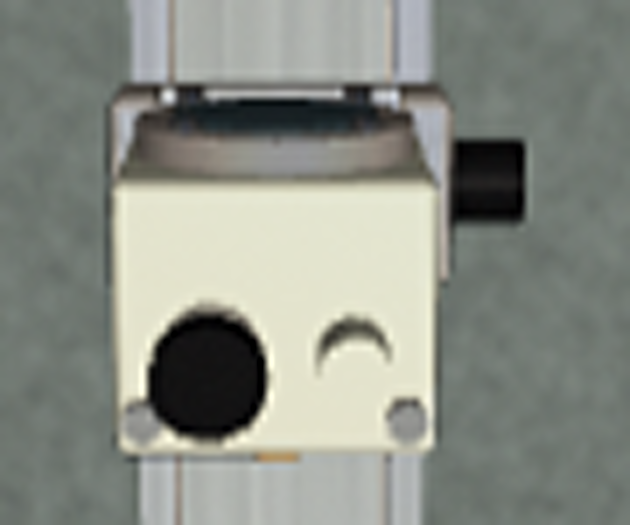

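```bash
python3 - <<'E'
from h import *
f=load("wrist5")
p=onz(f,80+441/5-.4,55+243/5-.4,.079);k=onz(f,80+238/5-.4,55+231/5-.4,.078)
th=np.radians(-11.85);ex=np.array([np.cos(th),np.sin(th)]);ey=np.array([-ex[1],ex[0]])
d=(p-k)[:2];print("pointer",p,"mark",k,"along x",d@ex,"y",d@ey)
print("grip axis from pointer",p[:2]+.016*ey)
c=np.array([onz(f,215+a/7-.43,145+b/7-.43,.136)[:2] for a,b in((116,181),(436,181),(434,452),(120,452))]);print("cell",c.mean(0),np.linalg.norm(c[0]-c[1]),np.linalg.norm(c[1]-c[2]))
e=c.mean(0)-[.5773,.063];print("err stage frame",e@ex,e@ey)
print("pull vec",-.045*ex)
E
```

```text
pointer [0.50108576 0.16533269 0.079     ] mark [0.45787318 0.17698621 0.078     ] along x 0.04468470338320393 y -0.002531450476858014
grip axis from pointer [0.50437136 0.18099171]
cell [0.57676727 0.06380611] 0.04403327310471402 0.039344949624947265
err stage frame -0.0006869102333094708 0.0006795310387957762
pull vec [-0.04404099  0.00924076]
```

The cell is within 1 mm of the stage centre and square. The pointer is 44.7 mm from the line, so the shutter is shut. Grip axis is about (0.505, 0.1815). Moving above it with the jaws half closed, to fit between the grip and the casing.

```bash
python3 -m crank '[{"tx":-0.0145,"ty":0.0235,"tz":0,"ax":0,"ay":0,"az":0,"jaw":0.5},{"tx":-0.0145,"ty":0.0235,"tz":0,"ax":0,"ay":0,"az":0,"jaw":0.5},{"tx":-0.0145,"ty":0.0235,"tz":0,"ax":0,"ay":0,"az":0,"jaw":0.5},{"tx":-0.0145,"ty":0.0235,"tz":0,"ax":0,"ay":0,"az":0,"jaw":0.5},{"tx":-0.0145,"ty":0.0235,"tz":0,"ax":0,"ay":0,"az":0,"jaw":0.5},{"tx":0,"ty":0,"tz":0,"ax":0,"ay":0,"az":0,"jaw":0.5},{"tx":0,"ty":0,"tz":0,"ax":0,"ay":0,"az":0,"jaw":0.5},{"tx":0,"ty":0,"tz":0,"ax":0,"ay":0,"az":0,"jaw":0.5}]' 30
python3 -c "
from h import *
snap(['wrist','top'],'6')
f=load('wrist6');W=cloud(f);hs=cv2.cvtColor(f['image'],cv2.COLOR_RGB2HSV)
t=(hs[...,2]<80)&(abs(W[...,2]-.172)<.004)&(W[...,1]>.13)&(W[...,1]<.23)&(W[...,0]>.42)&(W[...,0]<.56)
print(t.sum(),W[t].mean(0),cv2.minAreaRect((W[t][:,:2]*1000).astype(np.float32)))
from bench import r
print(r.get_obs()['eef_pos'])"
```

```text
clock: 9.62
eef_pos: [0.5045, 0.1807, 0.2313]
tool_rot: [-0.0, 0.776, 0.631, -0.001]
wrist_force: [0.3, -0.3, 0.5]
grip_width: 0.0439
9.62 [0.5045 0.1807 0.2313] tooly -11.77 zdown [-0.002 -0.001 -1.   ] w 0.0439 F [ 0.26 -0.27  0.45]
337 [0.50534014 0.18330859 0.17192588] ((505.2563171386719, 182.94662475585938), (16.709627151489258, 16.418975830078125), 27.497751235961914)
[0.50517307 0.18030705 0.23187928]
```

View pics/wrist6.png

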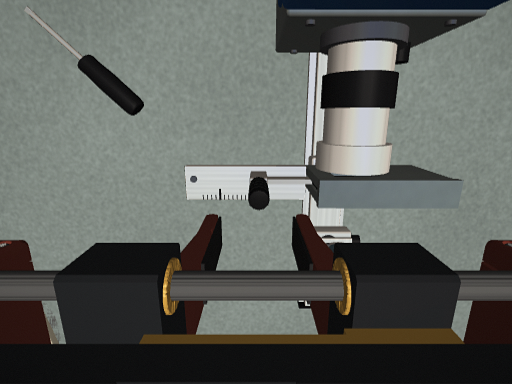

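The grip is at (258,195), midway between the fingers, and the tool is within about 2 mm of its axis at (0.505, 0.182). Descending around it.

```bash
python3 -m crank '[{"tx":0,"ty":0.0015,"tz":-0.02,"ax":0,"ay":0,"az":0,"jaw":0.5},{"tx":0,"ty":0,"tz":-0.025,"ax":0,"ay":0,"az":0,"jaw":0.5},{"tx":0,"ty":0,"tz":-0.025,"ax":0,"ay":0,"az":0,"jaw":0.5},{"tx":0,"ty":0,"tz":-0.02,"ax":0,"ay":0,"az":0,"jaw":0.5},{"tx":0,"ty":0,"tz":-0.012,"ax":0,"ay":0,"az":0,"jaw":0.5},{"tx":0,"ty":0,"tz":0,"ax":0,"ay":0,"az":0,"jaw":0.5},{"tx":0,"ty":0,"tz":0,"ax":0,"ay":0,"az":0,"jaw":0.5},{"tx":0,"ty":0,"tz":0,"ax":0,"ay":0,"az":0,"jaw":0.5}]' 30
python3 -c "
from h import *
snap(['wrist'],'7')"
```

```text
clock: 10.38
eef_pos: [0.5058, 0.1823, 0.1313]
tool_rot: [0.0, 0.776, 0.63, 0.0]
wrist_force: [0.2, 0.3, 0.6]
grip_width: 0.0441
10.38 [0.5058 0.1823 0.1313] tooly -11.85 zdown [ 9.e-04  3.e-04 -1.e+00] w 0.0441 F [0.16 0.34 0.56]
```

View pics/wrist7.png

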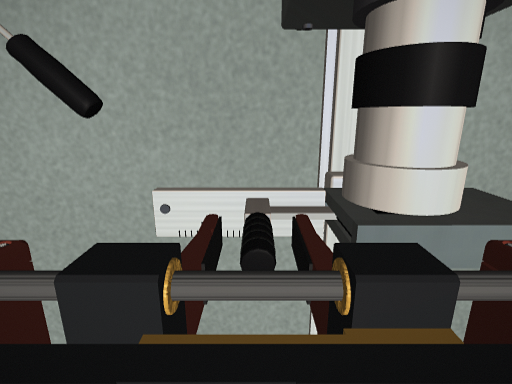

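The grip stands centred between the fingers at (258,250). Closing on it.

```bash
python3 -m crank '[{"tx":0,"ty":0,"tz":0,"ax":0,"ay":0,"az":0,"jaw":0.7},{"tx":0,"ty":0,"tz":0,"ax":0,"ay":0,"az":0,"jaw":0.8},{"tx":0,"ty":0,"tz":0,"ax":0,"ay":0,"az":0,"jaw":0.9},{"tx":0,"ty":0,"tz":0,"ax":0,"ay":0,"az":0,"jaw":1},{"tx":0,"ty":0,"tz":0,"ax":0,"ay":0,"az":0,"jaw":1},{"tx":0,"ty":0,"tz":0,"ax":0,"ay":0,"az":0,"jaw":1},{"tx":0,"ty":0,"tz":0,"ax":0,"ay":0,"az":0,"jaw":1}]' 45
python3 -c "
from h import *
snap(['wrist'],'8')
cv2.imwrite('pics/c10.png',crop(load('wrist8'),140,170,360,320,3.5))"
```

```text
clock: 11.02
eef_pos: [0.5064, 0.1826, 0.1311]
tool_rot: [0.001, 0.776, 0.631, 0.001]
wrist_force: [5.0, -1.4, -0.7]
grip_width: 0.0176
11.02 [0.5064 0.1826 0.1311] tooly -11.79 zdown [ 2.8e-03  1.0e-04 -1.0e+00] w 0.0176 F [ 5.   -1.37 -0.66]
```

View pics/c10.png

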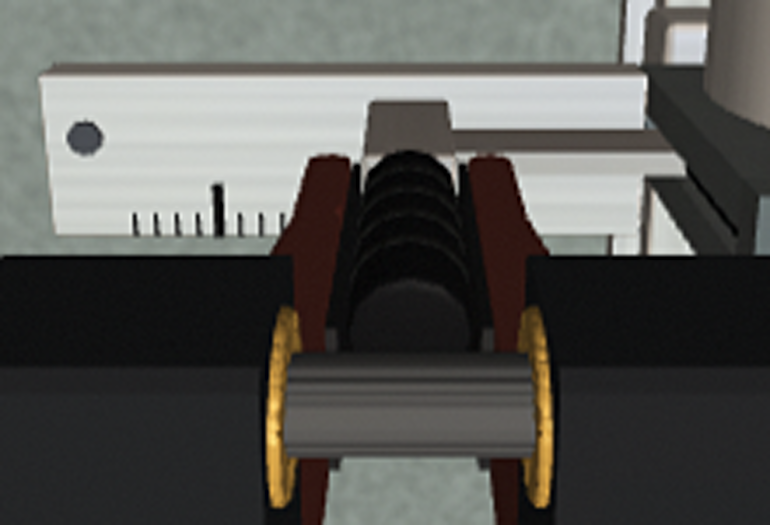

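Gripped at 17.6 mm with the spring pull already felt. Pulling out 44 mm along (-0.979, 0.205).

```bash
python3 -m crank '[{"tx":-0.005,"ty":0.001,"tz":0,"ax":0,"ay":0,"az":0,"jaw":1},{"tx":-0.007,"ty":0.0015,"tz":0,"ax":0,"ay":0,"az":0,"jaw":1},{"tx":-0.007,"ty":0.0015,"tz":0,"ax":0,"ay":0,"az":0,"jaw":1},{"tx":-0.007,"ty":0.0015,"tz":0,"ax":0,"ay":0,"az":0,"jaw":1},{"tx":-0.007,"ty":0.0015,"tz":0,"ax":0,"ay":0,"az":0,"jaw":1},{"tx":-0.006,"ty":0.0012,"tz":0,"ax":0,"ay":0,"az":0,"jaw":1},{"tx":-0.003,"ty":0.0006,"tz":0,"ax":0,"ay":0,"az":0,"jaw":1},{"tx":-0.0015,"ty":0.0003,"tz":0,"ax":0,"ay":0,"az":0,"jaw":1}]' 45
python3 -m crank '[{"tx":0,"ty":0,"tz":0,"ax":0,"ay":0,"az":0,"jaw":1},{"tx":0,"ty":0,"tz":0,"ax":0,"ay":0,"az":0,"jaw":1},{"tx":0,"ty":0,"tz":0,"ax":0,"ay":0,"az":0,"jaw":1},{"tx":0,"ty":0,"tz":0,"ax":0,"ay":0,"az":0,"jaw":1}]' 45
python3 -c "
from h import *
snap(['wrist','side','top'],'9')
from bench import r
o=r.get_obs();print(o['eef_pos'],o['wrist_force'],o['qd'].round(4))
cv2.imwrite('pics/c11.png',crop(load('wrist9'),140,170,360,320,3.5))
cv2.imwrite('pics/c12.png',np.hstack([cv2.resize(crop(load('side9'),220,80,340,200,3),(360,360)),cv2.resize(crop(load('top9'),120,100,240,220,3),(360,360))]))"
```

```text
clock: 11.73
eef_pos: [0.4637, 0.1916, 0.1312]
tool_rot: [0.002, 0.776, 0.631, 0.002]
wrist_force: [10.1, -5.9, -5.4]
grip_width: 0.0175
clock: 12.07
eef_pos: [0.464, 0.1915, 0.1311]
tool_rot: [0.002, 0.776, 0.631, 0.002]
wrist_force: [10.7, -5.0, -5.5]
grip_width: 0.0175
12.07 [0.464  0.1915 0.1311] tooly -11.77 zdown [ 4.7e-03 -1.0e-04 -1.0e+00] w 0.0175 F [10.66 -4.97 -5.48]
[0.46402783 0.19149602 0.13113511] [10.42501356 -4.74477948 -4.14098464] [-0.0013  0.      0.0005 -0.0009  0.0016  0.0001]
```

View pics/c11.png

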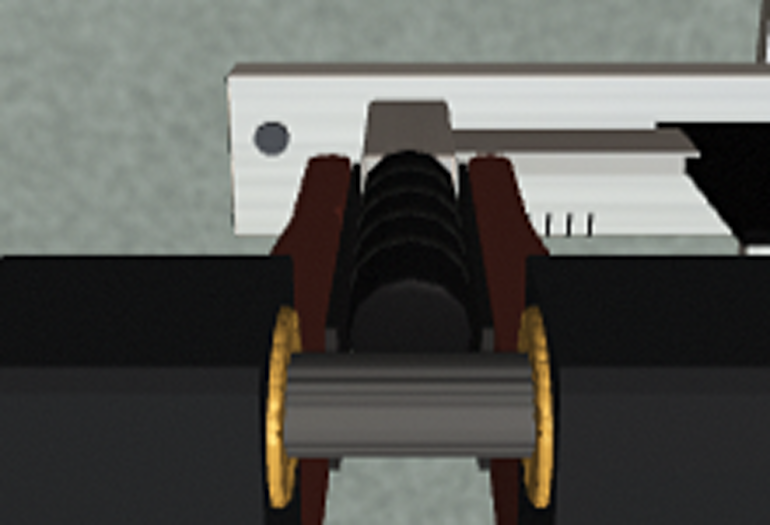

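View pics/c12.png

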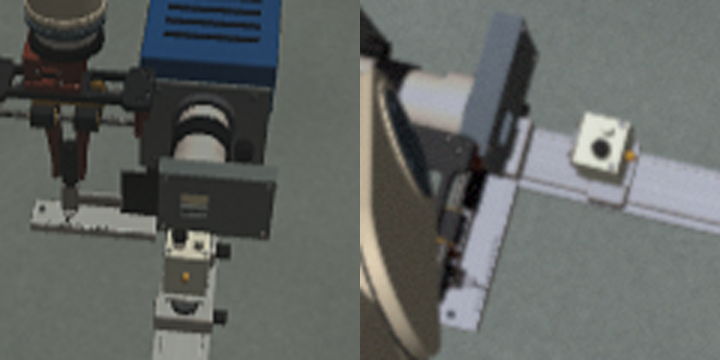

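The slide is out about 42-43 mm. Checking this against the bar's shift in the wrist view (hole and ticks) and the side view.

```bash
python3 - <<'E'
from h import *
f8=load("wrist8");f9=load("wrist9")
def hole(f,x0,x1):
    g=cv2.cvtColor(f["image"],cv2.COLOR_RGB2GRAY)[195:225,x0:x1]; m=(g<110).astype(np.uint8)
    k,l,s,c=cv2.connectedComponentsWithStats(m); i=1+np.argmin([abs(s[j,4]-90)+1000*(s[j,2]>16) for j in range(1,k)]); return c[i]+[x0,195],s[i]
a,sa=hole(f8,155,175);b,sb=hole(f9,207,228);print(a,sa,b,sb)
p=onz(f8,*a,.078);q=onz(f8,*b,.078);print("slide travel by bar shift",np.linalg.norm((p-q)[:2]), (q-p)[:2])
print(onz(f8,*a,.078),onz(f9,*b,.078))
# line position in view 9 from hole-line offset in view 8
lx=140+218/3.5; hx=140+85/3.5; print("line u in 9:",b[0]+(lx-a[0])*1.0)
s=load("side9");cv2.imwrite("pics/c13.png",crop(s,220,130,290,165,10))
E
```

```text
[163.77777778 208.88888889] [ 4 10 10  9 72] [217.11764706 208.95588235] [ 6 10  9  9 68]
slide travel by bar shift 0.043411470701659516 [ 0.04247583 -0.00896433]
[0.43086808 0.19486111 0.078     ] [0.4310531  0.19482939 0.078     ]
line u in 9: 255.62558356676004
```

View pics/c13.png

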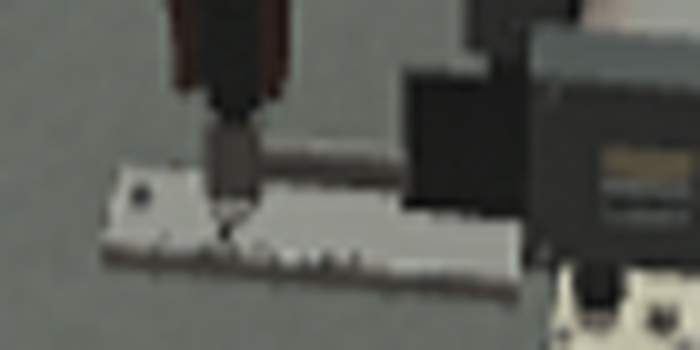

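Estimates run from 42.7 to 44.5 mm, all inside the band, and the side view shows the pointer tip on the long line at crop (225,232). I'll add a 1.2 mm nudge to centre it, then settle and check again.

```bash
python3 -m crank '[{"tx":-0.0006,"ty":0.0001,"tz":0,"ax":0,"ay":0,"az":0,"jaw":1},{"tx":-0.0006,"ty":0.0001,"tz":0,"ax":0,"ay":0,"az":0,"jaw":1},{"tx":0,"ty":0,"tz":0,"ax":0,"ay":0,"az":0,"jaw":1},{"tx":0,"ty":0,"tz":0,"ax":0,"ay":0,"az":0,"jaw":1},{"tx":0,"ty":0,"tz":0,"ax":0,"ay":0,"az":0,"jaw":1},{"tx":0,"ty":0,"tz":0,"ax":0,"ay":0,"az":0,"jaw":1},{"tx":0,"ty":0,"tz":0,"ax":0,"ay":0,"az":0,"jaw":1},{"tx":0,"ty":0,"tz":0,"ax":0,"ay":0,"az":0,"jaw":1}]' 45
python3 -m crank '[{"tx":0,"ty":0,"tz":0,"ax":0,"ay":0,"az":0,"jaw":1},{"tx":0,"ty":0,"tz":0,"ax":0,"ay":0,"az":0,"jaw":1},{"tx":0,"ty":0,"tz":0,"ax":0,"ay":0,"az":0,"jaw":1},{"tx":0,"ty":0,"tz":0,"ax":0,"ay":0,"az":0,"jaw":1}]' 45
python3 - <<'E'
from h import *
snap(['wrist','side','top'],'10')
f8=load("wrist8");f=load("wrist10")
def hole(f,x0,x1):
    g=cv2.cvtColor(f["image"],cv2.COLOR_RGB2GRAY)[195:225,x0:x1]; m=(g<110).astype(np.uint8)
    k,l,s,c=cv2.connectedComponentsWithStats(m); i=1+np.argmin([abs(s[j,4]-90)+1000*(s[j,2]>16) for j in range(1,k)]); return c[i]+[x0,195]
p=onz(f8,*hole(f8,155,175),.078);b=hole(f,208,229);print(b,np.linalg.norm((onz(f8,*b,.078)-p)[:2]))
t=load("top10");W=cloud(t);hs=cv2.cvtColor(t["image"],cv2.COLOR_RGB2HSV)
m=(abs(W[...,2]-.136)<.006)&(abs(W[...,0]-.577)<.05)&(abs(W[...,1]-.063)<.06)&(hs[...,2]>150)&(hs[...,1]<70)
P=W[m];print("cell top",len(P),P.mean(0),cv2.minAreaRect((P[:,:2]*1000).astype(np.float32)))
t0=load("top0");d=cv2.absdiff(t["image"][:, :],t0["image"]).max(2);print("bottle/beaker diff",(d[140:205,285:355]>40).sum(),"screwdriver",(d[222:268,60:125]>40).sum())
cv2.imwrite("pics/c14.png",np.hstack([cv2.resize(crop(load('side10'),220,130,290,165,10),(460,300)),cv2.resize(crop(load('side10'),240,130,330,200,5),(330,300))]))
E
```

```text
clock: 12.88
eef_pos: [0.4629, 0.1917, 0.1311]
tool_rot: [0.002, 0.776, 0.631, 0.002]
wrist_force: [11.0, -4.5, -5.0]
grip_width: 0.0176
clock: 13.22
eef_pos: [0.463, 0.1917, 0.1312]
tool_rot: [0.002, 0.776, 0.631, 0.002]
wrist_force: [10.0, -5.0, -6.0]
grip_width: 0.0173
13.22 [0.463  0.1917 0.1312] tooly -11.78 zdown [ 0.005  0.    -1.   ] w 0.0173 F [10.   -4.98 -5.98]
[218.45070423 209.01408451] 0.044495303836719347
cell top 206 [0.57761846 0.06259342 0.13517448] ((578.1026611328125, 63.527896881103516), (42.98652267456055, 45.201744079589844), 78.2333984375)
bottle/beaker diff 16 screwdriver 2293
```

View pics/c14.png

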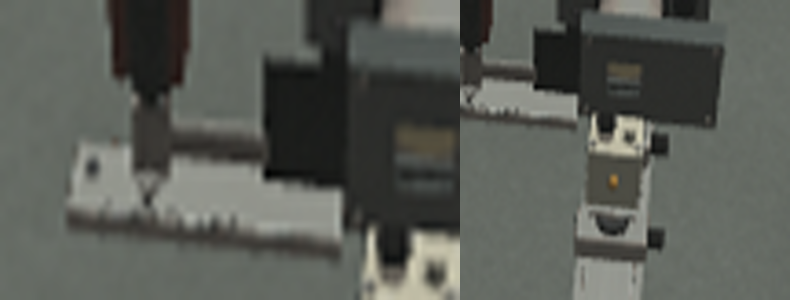

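View pics/top10.png

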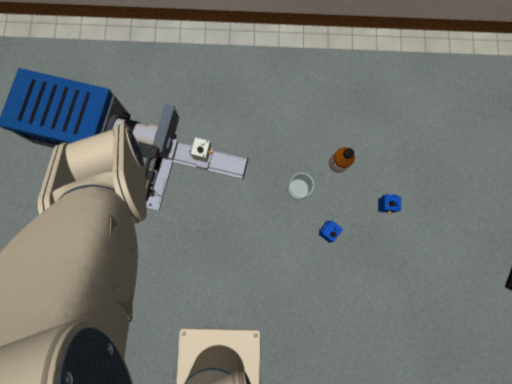

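The pointer sits on the long line, with 44.5 mm of travel. The cell is on the stage at (0.5776, 0.0626) and the bottle and beaker are unmoved. The screwdriver is only hidden by the arm in the top view. Handing in.

```bash
python3 -c "
from bench import r
o=r.get_obs();print(o['clock'],o['qd'].round(4),o['wrist_force'].round(1))
print(r.close_job())"
```

```text
13.3667 [-0.0005  0.0007  0.0001  0.0011 -0.0007 -0.001 ] [ 9.9 -5.3 -5.5]
the job is handed in; nothing more can be done
None
```

I set the white cell on the sample stage with its window to the lamp and let go of it. I then gripped the shutter's black grip, pulled the slide out to the long line and handed the job in at 13.4 s while holding it there. The hand-in reports no verdict.

**Cell:**
- Just after release, the wrist view put the cell within 1 mm of the stage centre, with its top at 136 mm (seated).
- In the last top view it was still square to the stage, within about 1 mm of centre, and at the right height within 1 mm.

**Shutter:**
- The last bar-shift check gave 44.5 mm of travel, and the side view shows the pointer on the long line.
- The arm's own position gave 43.7 mm, about 0.8 mm less; both are well inside 40 to 50 mm.
- The spring was pulling on the grip with about 11 N and the arm was at rest.

**Bystanders:**
- The bottle and beaker looked unmoved in the last top view.
- The change check on the screwdriver could not be used because the arm hid it there. The wrist view had shown it lying on the bench just before I closed on the grip, and I did not check its position after that.

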